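Isolate the probes and point out the one to replace

TASK

Press down the raised end of the black rocker switch so that it tips fully over and cuts the probe supply. Then show the technician watching over the hut camera which probe is to be replaced: point from above at the top of the shorter of the two copper probes, fingertips just above it (about 1 to 4 cm) without touching, stay there for at least two seconds, and then draw the hand back about 15 cm or more from it. Touch nothing but the switch panel, pick nothing up, and keep the fingers well away from the taller probe so that there is no doubt which one is meant.

Things in the scene. Friction and masses are not known exactly. Their poses are not given: they have to be found in the camera images.
- panel: brown bakelite switch panel, fixed to the shelf, 136 x 96 mm, 40 mm high, with a black rocker in a low frame (46 mm high over the shelf) in the middle of its top; origin at the centre of its underside, z up; the rocker lies along the panel's x axis, its pivot 52 mm above the origin along the panel's y axis
- rocker (a joint): tilt of the black rocker (60 x 28 mm, a shallow V of two flat wings 30 mm long). 0 = on: the wing on the panel's +x side stands up 0.32 rad, its outer end 65 mm above the shelf, the other wing level. 0.32 rad = off, fully over: the +x wing lies level, its top 56 mm above the shelf. Starts at 0 to 0.06. Stiff (3 N at the outer end), stays where it is left
- raised_end (a point): point on the top face of the rocker's raised (+x) wing, on its middle line, 20 mm out from the pivot, where to press down; moves with the rocker: about 62 mm above the shelf at the start, 56 mm when fully over
- short_probe: the shorter copper sensor probe, loose, standing upright on a round steel foot 60 mm across and 16 mm high: stem 12 mm and head 18 mm in diameter, 100 mm tall in all; origin at the centre of its underside, z up
- short_probe_top (a point): top of the shorter probe, on its axis, 100 mm above the shelf
- tall_probe: the taller copper sensor probe, loose, like the shorter one (same foot, stem and head) but 160 mm tall; origin at the centre of its underside, z up. The two probes stand at least 150 mm apart and may be either way round
- tall_probe_top (a point): top of the taller probe, on its axis, 160 mm above the shelf
- dial: cream enamel hygrometer dial, fixed, lying face up, round, 116 mm across, 37 mm high; origin at the centre of its underside
- jar: squat amber glass desiccant jar with a tin cap, loose, 80 mm across, 74 mm tall; origin at the centre of its underside
- hub: dented tin anemometer hub with three short arms, loose, 114 mm across the arm tips, 50 mm tall; origin at the centre of its underside
There are look-alikes about, which are no part of the job. Leave any turquoise look-alike of the tall_probe alone. Leave any blue look-alike of the jar alone.

How it is judged:
On the way, in this order (a step that is already met when the one before it is completed fails the run):
1. the rocker is pressed fully over (value of joint rocker above 0.26 rad), for 0.2 s.
2. the tool point dwells just above the shorter probe for two seconds (horizontal distance between the grasp point and short_probe_top below 0.025 m and z of the grasp point in the frame of short_probe_top between 0.015 and 0.075 m and value of joint rocker above 0.26 rad), for 2 s.
At the end, for the whole second after the job is handed in: Rocker beyond 0.26 of 0.32 rad; then the tool point stayed 2 s within 25 mm sideways of and 15 to 75 mm above the shorter probe's top; at the end it is over 130 mm away, and probes, jar and hub are upright (0.1 rad), at rest, within 15 mm of their starts (value of joint rocker above 0.26 rad and distance between the grasp point and short_probe_top above 0.13 m and distance of each of short_probe, tall_probe, jar, hub from where it was at the start of the episode below 0.015 m and angle between each of short_probe, tall_probe, jar, hub's own z axis and vertical below 0.1 rad and linear speed of each of short_probe, tall_probe below 0.01 m/s); the robot touches nothing.
It fails at once if the robot touches a probe (contact force between any of the arm, the fingers and short_probe above 0.3 N or contact force between any of the arm, the fingers and tall_probe above 0.3 N).
It fails at once if the robot touches the dial, the jar or the hub (contact force between any of the arm, the fingers and dial above 0.3 N or contact force between any of the arm, the fingers and jar above 0.3 N or contact force between any of the arm, the fingers and hub above 0.3 N).
It fails at once if a probe, the jar or the hub is lifted, carried or shifted by more than 15 mm (distance of any of short_probe, tall_probe, jar, hub from where it was at the start of the episode above 0.015 m).
It fails at once if the tool point comes within 60 mm of the top of the taller probe (distance between the grasp point and tall_probe_top below 0.06 m).
It also fails if it takes over 48 s, if anything falls off the work surface, if the arm or the gripper's body presses on something with over 40 N, if the wrist force passes 120 N, or if a joint passes its speed limit or range.

ROBOT

A 6-joint arm with a two-finger parallel gripper is mounted at the origin on the work surface. World frame = base frame: x ahead of the robot, y to its left, z up, the work surface at z = 0. Lengths are in m, angles in rad, forces in N, time in s.
With the tool pointing down it reaches from about 0.275 to 0.85 m from the base axis. Payload 5.2 kg.
Tool frame: the origin (TCP) lies between the finger pads, 19 mm behind the fingertips; this is the grasp point; z points along the fingers, y is the line along which they close (so a half turn about z gives the same grasp; the last joint's range is limited). The gripper opens to 85 mm and grips with 20 to 120 N. Pads are 22 mm wide; open, the fingers measure 114 mm over their backs; the gripper's body (76 mm by 85 mm) begins 54 mm behind the grasp point. The pads swing forward as they close: fully open they stand 13 mm farther back than shut.
Start: joints at [-1.439, 0.259, 1.535, -0, 1.348, -0.203], TCP at [0.181, -0.519, 0.25] pointing down, gripper open.
Joint ranges: [-3.14, 3.14], [-0.91, 2.08], [0.19, 2.58], [-1.22, 4.36], [0.22, 2.71], [-3.12, 3.12]. Speed limits (rad/s): [2.57, 2.57, 3.14, 3.14, 3.14, 3.14].

INTERFACE

Orientations are given as a 3x3 rotation matrix whose columns are the frame's x, y, z axes.
In Python, from workcell import sensors, viewer, job gives the robot as it stands. The module is installed in compiled form; this text tells all that it offers.
- The arm moves only by the shell command python3 -m creep 'ROWS' [OPENING] [FORCE]. ROWS is JSON, a list of rows, each a list of 2 entries, a list of its own where there are three numbers: the shift along the tool's x, y, z in units of 30 mm (1.0 is 30 mm), then the turn about the tool's z in units of 5 degrees (1.0 is 5 degrees). A call has 1 to 10 rows; each row is the pose to reach, as a shift and turn from the pose commanded when the call began, along the tool's axes at that moment; what a row does not reach only later rows make up. A row lasts 1/10 s, in which the tool goes at most 50 mm and 8.59 degrees, less where a joint would pass 70% of its speed; a pose out of reach is approached as far as the arm can. A call with a gripper value outside its range is refused whole. OPENING is the opening, from 0 (shut) to 1 (fully open), set as the call begins (- or left out, the last holds). The fingers move at their own pace and stop on an object; FORCE is the grip in N (left out, the last holds). Time passes only in rows, so rows that repeat a pose let the fingers close. It gives the time, the measured TCP pose, the force, the opening and the grip force at its end, in the units of the state.
- sensors.get_obs(): the state, without advancing time (a new reading comes with each control period).
- viewer.grab_frame(name): name is "side" or "top"; returns a dict with "image" (400x640x3 uint8, blue, green, red), "vfov" (degrees; the focal length in pixels is half the picture's height over the tangent of half this angle, whatever the lens; pixels are square), "cx", "cy" (the principal point, pixels), "camera_from_world" (4x4, takes a point from world to camera coordinates). Camera axes: x right, y up, looking along -z (the intrinsics and any distortion apply to the point x, -y, -z); pixel columns grow to the right and rows downward; lengths in m; the calibration is good to about 2 mm. A picture is of the moment at which its call begins. There is no depth.
- job.job_done(): hands the job in; it is judged then, once.
The state is a dict: "time_s": time; "joint_pos": joint angles; "dq": joint speeds; "effort": joint torques, N m; "position": TCP position; "tool_rot": TCP orientation; "wrist_force": force on the tool from outside, world axes, zero at the start; "torque": the same for the moment, N m; "gripper_width": finger opening in m; "finger_force": force on a finger pad.
Only numpy, scipy, OpenCV 4.12 (cv2) and the standard library are available. Lean on these libraries where they do the work, as an engineer would, in place of code of your own. Each camera call takes 0.05 s, during which the arm holds its last target. There are 200 camera calls.

## Working session

There is one attempt and no reset: what is moved stays moved. The work goes in short steps, Python scripts to look and compute and a shell command to move; the robot and the scene stay as the last step left them, time stands still between calls to the robot, and variables do not carry over. Pictures are saved under pics/ and viewed, at most 10 in all, crops included, and the job is handed in when it is done.

```bash
mkdir -p pics; python3 - <<'E'
from workcell import sensors, viewer
import cv2,pickle
for n in("side","top"):
    f=viewer.grab_frame(n); cv2.imwrite(f"pics/{n}0.png",f["image"]); pickle.dump(f,open(f"{n}0.pkl","wb"))
    print(n,{k:v for k,v in f.items() if k!="image"})
o=sensors.get_obs();print(o["time_s"],o["position"],o["tool_rot"],o["gripper_width"])
E
```

```text
side {'vfov': 55.19337422280619, 'cx': 316.2602045962903, 'cy': 203.26883725273308, 'camera_from_world': array([[-0.93585007, -0.35219931, -0.01184491,  0.55280337],
       [ 0.20942018, -0.5828675 ,  0.78511698, -0.19938874],
       [-0.28342167,  0.73227121,  0.61923423, -0.947563  ],
       [ 0.        ,  0.        ,  0.        ,  1.        ]])}
top {'vfov': 42.224514656527944, 'cx': 308.9687178694779, 'cy': 198.00610000407502, 'camera_from_world': array([[ 0.02679113, -0.9995917 , -0.00993338,  0.03214329],
       [ 0.98214663,  0.02447005,  0.18651867, -0.56093595],
       [-0.18619944, -0.01475308,  0.9824012 , -1.24164028],
       [ 0.        ,  0.        ,  0.        ,  1.        ]])}
0.1 [ 0.18068395 -0.51901241  0.2492658 ] [[ 9.44477084e-01  3.28577233e-01 -2.01518223e-04]
 [ 3.28577119e-01 -9.44475768e-01  1.61239519e-03]
 [ 3.39467271e-04 -1.58908458e-03 -9.99998680e-01]] 0.08540812575194554
```

View pics/top0.png

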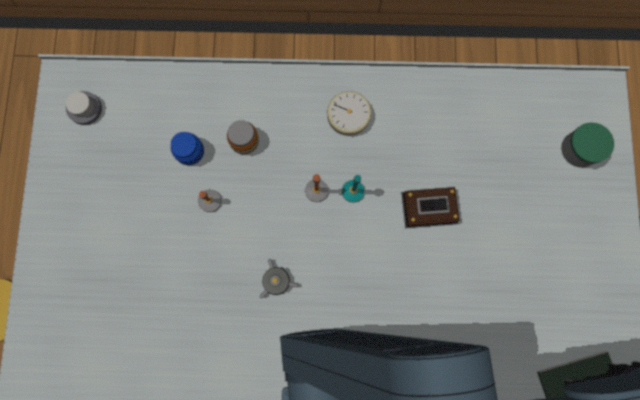

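View pics/side0.png

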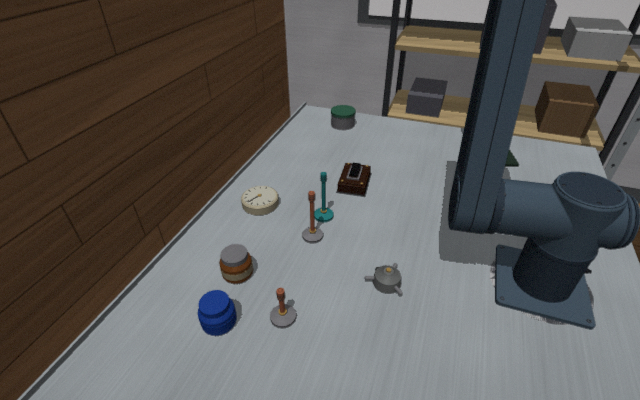

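The top view shows the short probe's foot at about (210,200), the tall probe at (317,190), the turquoise look-alike at (354,190) and the panel at (432,207). In the side view the short probe's head is at (281,293) and the panel at (355,178). I'll enlarge these.

```bash
python3 - <<'E'
import cv2,numpy as np
t=cv2.imread("pics/top0.png");s=cv2.imread("pics/side0.png")
c=lambda i,x,y,w=66,h=50:cv2.resize(i[y:y+h,x:x+w],(396,300),interpolation=cv2.INTER_CUBIC)
cv2.imwrite("pics/crop.png",np.vstack([np.hstack([c(t,399,182),c(s,322,153)]),np.hstack([c(t,180,175),c(s,250,280)])]))
E
```

```text
(no output)
```

View pics/crop.png

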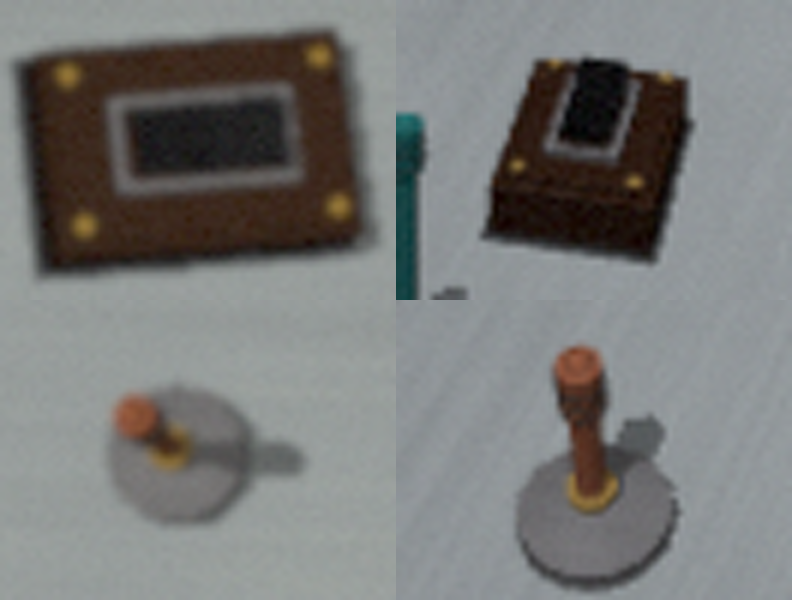

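Top crop: the rocker's black end overlaps the frame on the right, and in the side crop it stands up at the far end, so the raised wing faces world -y. Screws and the probe head are clear enough to triangulate.

```bash
cat > cam.py <<'E'
import numpy as np,pickle
from scipy.optimize import least_squares
F={n:pickle.load(open(f"{n}0.pkl","rb")) for n in("side","top")}
def proj(n,P,k=0):
    f=F[n];p=f["camera_from_world"]@np.r_[P,1];fl=200/np.tan(np.radians(f["vfov"]/2))
    x,y=p[0]/-p[2],-p[1]/-p[2];d=1+k*(x*x+y*y)
    return np.array([f["cx"]+fl*x*d,f["cy"]+fl*y*d])
def tri(t,s,z=None):
    r=lambda P:np.r_[proj("top",P)-t,proj("side",P)-s]
    o=least_squares(r,[.5,0,.05]);return o.x,o.fun
def onz(n,px,z):
    return least_squares(lambda q:proj(n,[*q,z])-px,[.5,0]).x
E
python3 - <<'E'
from cam import *
np.set_printoptions(precision=4,suppress=True)
T=np.array
for nm,t,s,z in[("c1",(67,75),(159,64),.04),("c2",(319,55),(269,78),.04),("c3",(84,225),(121,165),.04),("c4",(339,206),(238,181),.04)]:
    pass
tp=[(67,75),(319,55),(84,225),(339,206)]; sp=[(121,165),(159,64),(238,181),(269,78)]
for a,b in zip(tp,sp):
    t=T(a)/6+T((399,182));s=T(b)/6+T((322,153))
    print(*tri(t,s),onz("top",t,.041),onz("side",s,.041))
t=T((136,116))/6+T((180,175));s=T((182,63))/6+T((250,280))
print("short",*tri(t,s),onz("top",t,.1),onz("side",s,.1))
t=T((180,455-300))/6+T((180,175));print("foot",onz("top",t,.016))
print("tall",*tri(T((316.5,178)),T((312,193))), onz("top",T((316.5,178)),.16))
for n,p,z in[("turq",(357,179),.16),("jar",(239,128),.074),("blue",(184,139),.074),("hub",(275,279),.05),("dial",(349,112),.037),("dialR",(371,112),.037)]:print(n,onz("top",T(p),z))
E
```

```text
[ 0.5783 -0.2083  0.0388] [-0.0193 -0.1356  0.1706  0.0418] [ 0.5775 -0.208 ] [ 0.578  -0.2054]
[ 0.5896 -0.3147  0.0373] [-0.0026 -0.0186  0.0248  0.0061] [ 0.5887 -0.3138] [ 0.5881 -0.3091]
[ 0.5148 -0.2148  0.0391] [-0.019  -0.1737  0.2173  0.0507] [ 0.514  -0.2144] [ 0.5149 -0.2121]
[ 0.5257 -0.3215  0.0373] [-0.0152 -0.1417  0.1888  0.0439] [ 0.5247 -0.3205] [ 0.5251 -0.3158]
short [0.5565 0.305  0.092 ] [-0.1038 -0.5318  0.4649  0.1228] [0.5536 0.3028] [0.5543 0.3107]
foot [0.5532 0.3017]
tall [0.5892 0.029  0.1523] [-0.0333 -0.1789  0.1982  0.0517] [0.587  0.0289]
turq [ 0.5869 -0.0644]
jar [0.7315 0.2278]
blue [0.6993 0.365 ]
hub [0.3578 0.124 ]
dial [ 0.794  -0.0515]
dialR [ 0.7953 -0.1088]
```

Measurements agree with the known sizes. The panel centre is about (0.552,-0.264), the raised wing points along -84°, and the press point is about (0.554,-0.286). The short probe is at (0.554,0.303). I'll move above the rocker with the fingers shut.

```bash
python3 -m creep '[[[2,-0.5,0],0],[[4,-1,0.5],0.5],[[6,-1.5,1],1],[[8,-2,1.5],1.5],[[10,-2.5,2],2],[[12,-3,2.6],2.6],[[13.4,-3.2,3],2.6],[[14.3,-3.23,3.3],2.6],[[14.3,-3.23,3.3],2.6],[[14.3,-3.23,3.3],2.6]]' 0 20
python3 -m creep '[[[0,0,0],0],[[0,0,0],0],[[0,0,0],0]]'
python3 - <<'E'
from workcell import viewer,sensors
import cv2,numpy as np
t=viewer.grab_frame("top")["image"];s=viewer.grab_frame("side")["image"]
c=lambda i,x,y,w=100,h=100:cv2.resize(i[y:y+h,x:x+w],(400,400),interpolation=cv2.INTER_CUBIC)
cv2.imwrite("pics/c2.png",np.hstack([c(t,390,150),c(s,310,100)]))
print(sensors.get_obs())
E
```

```text
time_s: 1.1
position: [0.5571, -0.2826, 0.148]
tool_rot: [[0.994, 0.113, -0.002], [0.113, -0.994, 0.004], [-0.001, -0.004, -1.0]]
wrist_force: [-0.6, 0.2, 0.3]
gripper_width: -0.0
finger_force: 0.0
time_s: 1.4
position: [0.5531, -0.2882, 0.1516]
tool_rot: [[0.994, 0.106, 0.0], [0.106, -0.994, -0.001], [0.0, 0.001, -1.0]]
wrist_force: [-0.4, 0.3, -0.2]
gripper_width: 0.0002
finger_force: 0.0
{'time_s': 1.5, 'joint_pos': array([-6.58747218e-01,  4.64563290e-01,  1.48179458e+00, -1.74649318e-04,
        1.19435516e+00,  8.06238186e-01]), 'dq': array([ 4.11219733e-03,  1.16833819e-03, -8.55026304e-04,  1.72143264e-03,
       -1.18167926e-03,  4.69774209e-05]), 'effort': array([ 2.38372693e-01, -5.39997876e+01, -2.69917166e+01,  1.12350244e-02,
        2.61786208e-04, -4.47109705e-03]), 'position': array([ 0.55320455, -0.28818585,  0.15174083]), 'tool_rot': array([[ 9.94400314e-01,  1.05677148e-01,  5.96153819e-04],
       [ 1.05677538e-01, -9.94400228e-01, -6.66879980e-04],
       [ 5.22341519e-04,  7.26145729e-04, -9.99999600e-01]]), 'wrist_force': array([-1.09258459,  0.97114763, -0.57254598]), 'torque': array([-0.04176825, -0.00366357, -0.02479929]), 'finger_force': 0.0, 'gripper_width': -0.00011555601147008125}
```

View pics/c2.png

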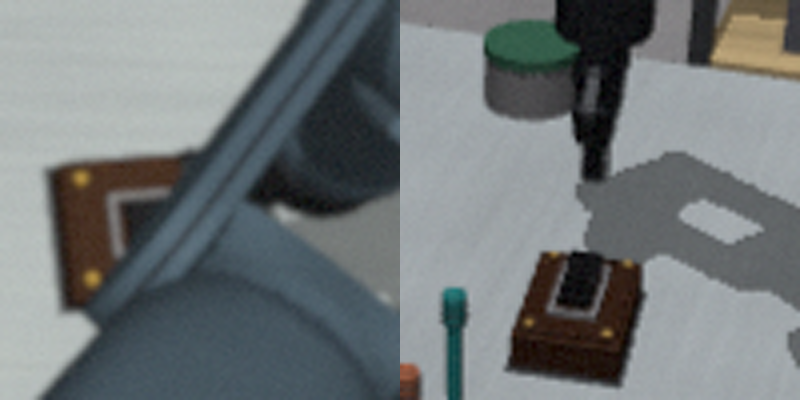

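The fingertips (side view, about (358,145)) hang over the raised end. I'll descend slowly and watch the force.

```bash
python3 -m creep '[[[0,0,0.8],0],[[0,0,1.5],0],[[0,0,1.9],0],[[0,0,2.1],0],[[0,0,2.2],0],[[0,0,2.3],0],[[0,0,2.4],0],[[0,0,2.5],0],[[0,0,2.55],0],[[0,0,2.55],0]]'
python3 -m creep '[[[0,0,0],0],[[0,0,0],0],[[0,0,0],0]]'
```

```text
time_s: 2.5
position: [0.5546, -0.2874, 0.0749]
tool_rot: [[0.994, 0.108, 0.001], [0.108, -0.994, -0.001], [0.001, 0.001, -1.0]]
wrist_force: [1.5, -1.9, 4.4]
gripper_width: 0.0002
finger_force: 1.6
time_s: 2.8
position: [0.5545, -0.2871, 0.0747]
tool_rot: [[0.994, 0.108, 0.001], [0.108, -0.994, -0.0], [0.001, 0.0, -1.0]]
wrist_force: [1.7, -2.1, 4.4]
gripper_width: -0.0001
finger_force: 1.8
```

```bash
python3 -m creep '[[[0,0,0.05],0],[[0,0,0.1],0],[[0,0,0.1],0],[[0,0,0.1],0],[[0,0,0.1],0]]'
```

```text
time_s: 3.3
position: [0.5546, -0.2872, 0.0743]
tool_rot: [[0.994, 0.108, 0.002], [0.108, -0.994, -0.001], [0.002, 0.002, -1.0]]
wrist_force: [-3.8, 1.4, 18.9]
gripper_width: -0.0001
finger_force: 9.7
```

The force jumped to 19 N with the tips at 55 mm, so the rocker is on its stop. I'll lift and check.

```bash
python3 -m creep '[[[0,0,-1],0],[[0,0,-2.5],0],[[0,0,-4],0],[[0,0,-5.5],0],[[0,0,-7],0],[[0,0,-7.5],0],[[0,0,-7.5],0],[[0,0,-7.5],0]]'
python3 - <<'E'
from workcell import viewer,sensors
import cv2,numpy as np
s=viewer.grab_frame("side")["image"]
cv2.imwrite("pics/c3.png",cv2.resize(s[153:203,322:388],(396,300),interpolation=cv2.INTER_CUBIC))
o=sensors.get_obs();print(o["position"],o["tool_rot"])
E
```

```text
time_s: 4.1
position: [0.5534, -0.2861, 0.2947]
tool_rot: [[0.994, 0.108, -0.003], [0.108, -0.994, 0.002], [-0.002, -0.003, -1.0]]
wrist_force: [-0.3, -0.1, -0.3]
gripper_width: -0.0001
finger_force: 0.0
[ 0.55314569 -0.28600609  0.29388143] [[ 0.9941562   0.1078841  -0.00380539]
 [ 0.10789649 -0.99415693  0.00321783]
 [-0.003436   -0.00360962 -0.99998758]]
```

View pics/c3.png

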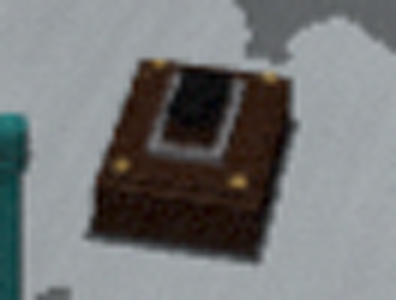

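The far end now lies flat and the near wing stands up, so the rocker is off. Now I'll traverse high over to the short probe.

```bash
python3 -m creep '[[[0.1,-1,0],0],[[0.25,-2.4,0],0],[[0.4,-3.8,0],0],[[0.6,-5.2,0],0],[[0.75,-6.6,0],0],[[0.9,-8,0],0],[[1.05,-9.4,0],0],[[1.2,-10.8,0],0],[[1.35,-12.2,0],0],[[1.5,-13.6,0],0]]'
python3 -m creep '[[[0.15,-1.4,0],0],[[0.3,-2.8,0],0],[[0.45,-4.2,0],0],[[0.6,-5.2,0],0],[[0.65,-5.8,0],0],[[0.65,-5.9,0],0],[[0.65,-5.9,0],0],[[0.65,-5.9,0],0],[[0.65,-5.9,0],0],[[0.65,-5.9,0],0]]'
```

```text
time_s: 5.15
position: [0.5534, 0.1252, 0.2937]
tool_rot: [[0.994, 0.108, -0.005], [0.108, -0.994, 0.0], [-0.005, -0.001, -1.0]]
wrist_force: [1.2, 0.1, -0.3]
gripper_width: 0.0003
finger_force: 0.0
time_s: 6.15
position: [0.5555, 0.3003, 0.2968]
tool_rot: [[0.994, 0.106, 0.0], [0.106, -0.994, -0.0], [0.0, 0.0, -1.0]]
wrist_force: [-0.2, -0.2, 0.2]
gripper_width: -0.0001
finger_force: 0.0
```

```bash
python3 -m creep '[[[0,-0.1,1],0],[[0,-0.1,2],0],[[0,-0.1,3],0],[[0,-0.1,3.6],0],[[0,-0.1,3.9],0],[[0,-0.1,3.9],0],[[0,-0.1,3.9],0],[[0,-0.1,3.9],0]]'
python3 - <<'E'
from workcell import viewer,sensors
import cv2,numpy as np
t=viewer.grab_frame("top")["image"];s=viewer.grab_frame("side")["image"]
c=lambda i,x,y,w=100,h=100:cv2.resize(i[y:y+h,x:x+w],(400,400),interpolation=cv2.INTER_CUBIC)
cv2.imwrite("pics/c4.png",np.hstack([c(t,160,150),c(s,230,230)]))
o=sensors.get_obs();print(o["position"])
from cam import proj
p=o["position"].copy();p[2]-=.019;print("expected tip px",proj("side",p),proj("top",p))
E
```

```text
time_s: 6.95
position: [0.5558, 0.3047, 0.1812]
tool_rot: [[0.994, 0.108, 0.003], [0.108, -0.994, 0.001], [0.003, -0.001, -1.0]]
wrist_force: [0.4, 0.6, 0.2]
gripper_width: 0.0001
finger_force: 0.0
[0.55552481 0.30476173 0.18088118]
expected tip px [278.88984315 268.66580154] [196.18757498 188.29411306]
```

View pics/c4.png

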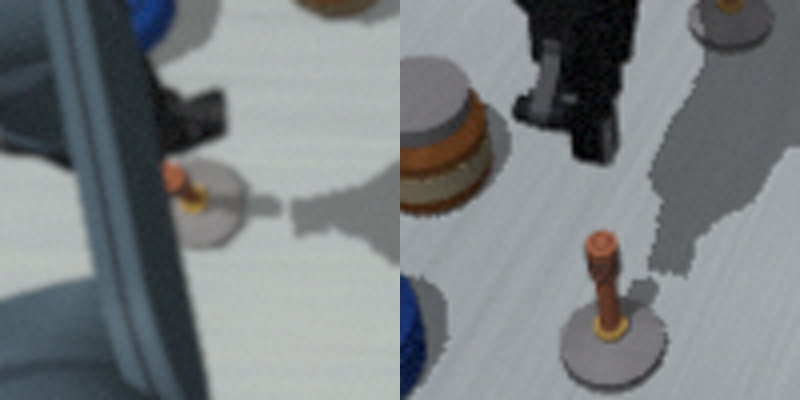

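The tips appear at about (278,270) in the side view, where they were expected, directly over the head at (280,290). I'll lower 34 mm and dwell for more than 2 s.

```bash
python3 -m creep '[[[0,0,0.3],0],[[0,0,0.7],0],[[0,0,1],0],[[0,0,1.1],0],[[0,0,1.1],0],[[0,0,1.1],0],[[0,0,1.1],0],[[0,0,1.1],0]]'
python3 - <<'E'
from workcell import viewer
import cv2
s=viewer.grab_frame("side")["image"]
cv2.imwrite("pics/c5.png",cv2.resize(s[230:330,230:330],(400,400),interpolation=cv2.INTER_CUBIC))
E
python3 -m creep '[[[0,0,0],0],[[0,0,0],0],[[0,0,0],0],[[0,0,0],0],[[0,0,0],0],[[0,0,0],0],[[0,0,0],0],[[0,0,0],0],[[0,0,0],0],[[0,0,0],0]]'
python3 -m creep '[[[0,0,0],0],[[0,0,0],0],[[0,0,0],0],[[0,0,0],0],[[0,0,0],0],[[0,0,0],0],[[0,0,0],0],[[0,0,0],0],[[0,0,0],0],[[0,0,0],0]]'
python3 -m creep '[[[0,0,0],0],[[0,0,0],0],[[0,0,0],0],[[0,0,0],0],[[0,0,0],0],[[0,0,0],0],[[0,0,0],0],[[0,0,0],0],[[0,0,0],0],[[0,0,0],0]]'
```

```text
time_s: 7.85
position: [0.5552, 0.3046, 0.147]
tool_rot: [[0.994, 0.108, 0.001], [0.108, -0.994, 0.0], [0.001, -0.0, -1.0]]
wrist_force: [1.2, -1.1, 0.3]
gripper_width: 0.0001
finger_force: 0.0
time_s: 8.9
position: [0.5549, 0.3046, 0.1465]
tool_rot: [[0.994, 0.108, 0.0], [0.108, -0.994, 0.0], [0.0, -0.0, -1.0]]
wrist_force: [0.2, -0.5, 0.9]
gripper_width: -0.0
finger_force: 0.0
time_s: 9.9
position: [0.5549, 0.3045, 0.1465]
tool_rot: [[0.994, 0.108, -0.0], [0.108, -0.994, -0.0], [-0.0, 0.0, -1.0]]
wrist_force: [0.6, 1.0, -0.1]
gripper_width: 0.0002
finger_force: 0.0
time_s: 10.9
position: [0.5549, 0.3046, 0.1465]
tool_rot: [[0.994, 0.108, -0.0], [0.108, -0.994, 0.0], [-0.0, -0.0, -1.0]]
wrist_force: [-0.4, 0.3, 0.1]
gripper_width: -0.0
finger_force: 0.0
```

View pics/c5.png

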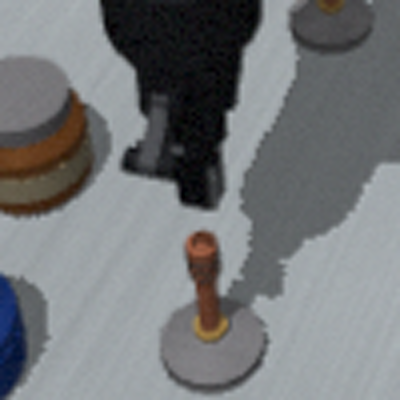

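The tips (crop (200,207)) sit just above the copper head (crop (202,240)) with a clear gap, and the dwell lasted 3 s. Now I'll draw back straight up by 18 cm.

```bash
python3 -m creep '[[[0,0,-0.8],0],[[0,0,-2],0],[[0,0,-3.2],0],[[0,0,-4.4],0],[[0,0,-5.4],0],[[0,0,-6],0],[[0,0,-6],0],[[0,0,-6],0],[[0,0,-6],0],[[0,0,-6],0]]'
python3 -m creep '[[[0,0,0],0],[[0,0,0],0],[[0,0,0],0]]'
python3 -c "
from workcell import job;print(job.job_done())"
```

```text
time_s: 11.9
position: [0.5543, 0.3044, 0.3246]
tool_rot: [[0.994, 0.108, -0.003], [0.108, -0.994, -0.001], [-0.003, 0.001, -1.0]]
wrist_force: [-0.7, -0.6, -0.4]
gripper_width: 0.0001
finger_force: 0.0
time_s: 12.2
position: [0.5549, 0.3045, 0.3262]
tool_rot: [[0.994, 0.108, -0.0], [0.108, -0.994, -0.0], [-0.0, 0.0, -1.0]]
wrist_force: [-0.5, -0.0, 0.1]
gripper_width: 0.0001
finger_force: 0.0
the job is handed in; nothing more can be done
None
```

I pressed the rocker fully over, held the fingertips about 28 mm above the short probe for 3 s, drew the hand back 18 cm, and handed the job in at about 12 s; no verdict was returned.

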